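# Hook up the drop guard of the red-knobbed bench press

### The arm

A 7-joint arm with a two-finger parallel gripper is mounted at the origin on the work surface; the furniture and walls round the work are solid. World frame = base frame: x ahead of the robot, y to its left, z up, the work surface at z = 0. Lengths are in mm, angles in rad, forces in N, time in s.
With the tool pointing down it reaches from about 350 to 900 mm from the base axis. Payload 7.2 kg.
Tool frame: the origin (TCP) lies midway between the tips of the shut fingers; the grasp point (between the pads) lies 19 mm behind it; z points along the fingers, y is the line along which they close (so a half turn about z gives the same grasp; the last joint's range is limited). The gripper opens to 85 mm and grips with 20 to 120 N. Pads are 22 mm wide; open, the fingers measure 114 mm over their backs; the gripper's body (76 mm by 85 mm) begins 54 mm behind the grasp point. The pads swing forward as they close: fully open they stand 13 mm farther back than shut.
Start: joints at [-1.196, 0.411, -0.013, 1.596, 0.006, 1.134, -0.082], TCP at [267.804, 564.721, 231.297] pointing down, gripper open.
Joint ranges: [-2.95, 2.95], [-0.29, 1.99], [-1.47, 1.44], [0.14, 2.54], [-1.03, 4.17], [0.13, 1.85], [-2.86, 2.86]. Speed limits (rad/s): [2.39, 2.39, 3.01, 3.01, 3.14, 3.14, 3.14].

### API

Orientations are given as a 3x3 rotation matrix whose columns are the frame's x, y, z axes.
In Python, from workcell import get_state, eyes, job gives the robot as it stands. The module is installed in compiled form; this text tells all that it offers.
- The arm moves only by the tool send_rows, never from a script. Its argument "targets" is a list of rows, each an object with "dp": the shift along the tool's x, y, z in mm, a list of three; "delta_rot": the turn, a rotation vector about the tool's x, y, z in degrees, a list of three; "hand": the closure in counts, from 0 (fully open) to 255 (shut). A call has 1 to 20 rows; each row shifts and turns the commanded pose from where the row before left it, along the tool's axes as they then stand; what a row does not reach is not made up. A row lasts 1/12 s, in which the tool goes at most 41.7 mm and 7.16 degrees, less where a joint would pass 70% of its speed; a pose out of reach is approached as far as the arm can. A call is refused whole if a number of a shift passes 41.7 or a number of a turn 7.16, either way. A call with a gripper value outside its range is refused whole. The fingers move at their own pace and stop on an object; the grip force is fixed at half the most. Time passes only in rows, so rows that do not move let the fingers close. It gives the time, the measured TCP pose, the force, the opening and the grip force at its end, in the units of the state.
- get_state(): the state, without advancing time (a new reading comes with each control period).
- eyes.capture(name): name is "scene" or "top" or "wrist"; returns a dict with "frame" (420x560x3 uint8, blue, green, red), "range_z" (420x560 float32, mm along the optical axis (not along the pixel's ray), 0 where there is no reading), "K" (3x3 intrinsics, pixels), "R" (3x3) and "t" (3): a world point X has camera coordinates R X + t. Camera axes: x right, y down, z forward; pixel columns grow to the right and rows downward; lengths in mm; the calibration is good to about 2 mm. A picture is of the moment at which its call begins.
- job.job_done(): hands the job in; it is judged then, once.
Trained networks look in the newest picture that a camera, given by its name, has taken for a name from the list of things; names that differ only in an ending like _2 or _b are one class to them, and where a whole thing is asked for, a point or a joint stands for the part that bears it (a point fixed in the world has none). Each returns a list of dicts, best first, with "p" (0 to 1); they miss things now and then, are a little off and sometimes report something else, mostly with a low value. They report only what shows in the picture. A call takes as long as a camera call.
- eyes.boxes_of(camera, query): "location" ([x, y, z] in mm, in world coordinates, good to about 4 mm: the middle of the surface that is visible of it).
- eyes.silhouettes(camera, query): "pixels" (420x560 bool, what is visible of it).
The state is a dict: "t": time; "joint_positions": joint angles; "qd": joint speeds; "tau": joint torques, N m; "tcp_pos": TCP position; "tcp_rot": TCP orientation; "ft_force": force on the tool from outside, world axes, zero at the start; "wrist_torque": the same for the moment, N m; "width": opening from 0.0 (shut) to 1.0 (fully open); "finger_force": force on a finger pad.
Only numpy, scipy, OpenCV 4.12 (cv2) and the standard library are available. Lean on these libraries where they do the work, as an engineer would, in place of code of your own. Each camera call takes 0.05 s, during which the arm holds its last target. There are 200 camera calls.

### The job

Two small bench presses stand on the worktable with their drop guards down. Lift the guard with the red knob, move it over to its left (the robot's left) so that the fixed pin comes under the notch in the guard's slotted bar, let it down until it hangs on the pin, and let go. Leave the guard with the blue knob down.

Things in the scene. Friction and masses are not known exactly. Their poses are not given: they have to be found in the camera images.
- red_knob (a point): Centre of the red knob on the guard to hook up: upright cylinder 28 mm wide, 42 mm tall, rigid with the guard. Guard down: 205 mm above the table, 40 mm above the top of its press. Axes are the press's: x to its back, y to the robot's left, z up. The guard (0.3 to 0.6 kg) slides only along z and y, never turns. A press is fixed, 180 x 210 x 165 mm, at left or right, turned up to 14 degrees.
- red_lift (a joint): Height of the red-knobbed guard over its lowest position, m: 0 down, 0.100 stop, 0.068 hooked; unhooked it falls when let go. An 8 mm fixed brass pin stands through an upright slot, 18 mm wide, in the guard's steel bar. From the slot's foot a passage (guard raised 84 to 100 mm) leads right into a notch 18 mm wide that rises 16 mm behind a 6 mm tooth: its top hangs on the pin.
- red_side (a joint): Sideways shift of the red-knobbed guard, m, positive along +y of red_knob (left): 0 (within 5 mm) with the pin in the middle of the upright slot, 0.024 with it in the middle of the notch (0.019 to 0.029). Moves freely (under 1 N) as the pin allows. So: raise about 92 mm, shift to 0.024, lower 24 mm to hang.
- blue_knob (a point): Centre of the blue knob on the guard of the other press, which is alike in shape, size and axes, and stands beside the first, left or right of it. Its guard is to stay down.

How it is judged:
By the outcome, as a careful person would: the job done as asked, in the order asked, and still so for the second after the job is handed in, with the robot touching nothing.
It also fails if it takes over 32 s, if anything falls off the work surface, if the arm or the gripper's body presses on something with over 40 N, if the wrist force passes 120 N, or if a joint passes its speed limit or range.

## Working session

There is one attempt and no reset: what is moved stays moved. The work goes in short steps, Python scripts to look and compute and a tool call to move; the robot and the scene stay as the last step left them, time stands still between calls to the robot, and variables do not carry over. Pictures are saved under pics/ and viewed, at most 10 in all, crops included, and the job is handed in when it is done.

Besides the shell and the picture viewer there is one more tool, called after "Request:" as name([rows], argument=value, ...), one row to a line, values as JSON. send_rows: Moves the arm, as the interface text tells. Its arguments: {"type":"object","properties":{"targets":{"type":"array","items":{"type":"object","properties":{"dp":{"type":"array","items":{"type":"number"}},"delta_rot":{"type":"array","items":{"type":"number"}},"hand":{"type":"number"}}}}},"required":["targets"]}

```bash
mkdir -p pics; python3 - <<'E'
from workcell import get_state, eyes
import cv2, numpy as np
s=get_state(); print(s['t'],s['tcp_pos'],np.round(s['tcp_rot'],3).tolist(),s['width'],s['ft_force'])
ims=[]
for c in ['scene','top']:
    d=eyes.capture(c); ims.append(d['frame']); np.savez(f'{c}.npz',**d)
    print(c,d['K'].tolist(),np.round(d['R'],3).tolist(),np.round(d['t'],1).tolist())
    for q in ['red_knob','blue_knob','red_lift']:
        for b in eyes.boxes_of(c,q)[:3]: print(c,q,b['p'],np.round(b['location'],1))
    cv2.imwrite(f'pics/{c}1.png',d['frame'])
E
```

```text
0.0 [267.60691013 564.25759143 230.44987621] [[-0.904, 0.428, -0.001], [0.428, 0.904, -0.002], [-0.0, -0.002, -1.0]] 0.9998070396632562 [ 0.73410524 -0.31665264 -0.05944551]
scene [[425.71452768633515, 0.0, 277.97708199462903], [0.0, 425.71452768633515, 212.22133564303465], [0.0, 0.0, 1.0]] [[-0.568, -0.823, -0.018], [-0.348, 0.26, -0.901], [0.746, -0.506, -0.434]] [310.8, 336.8, 477.0]
scene red_knob 0.92 [ 504.8 -174.5   91.4]
scene blue_knob 0.96 [550.7 170.3  87.3]
scene red_lift 0.75 [ 501.1 -169.2   90.7]
top [[407.64350190020656, 0.0, 275.2356331382179], [0.0, 407.64350190020656, 208.44851207369882], [0.0, 0.0, 1.0]] [[0.23, -0.973, -0.005], [-0.78, -0.181, -0.599], [0.582, 0.142, -0.801]] [-138.6, 503.3, 627.0]
top red_knob 0.73 [ 504.5 -184.5   94.7]
top blue_knob 0.82 [555.3 158.   98.5]
top red_lift 0.85 [ 504.1 -183.9   94.5]
```

View pics/scene1.png

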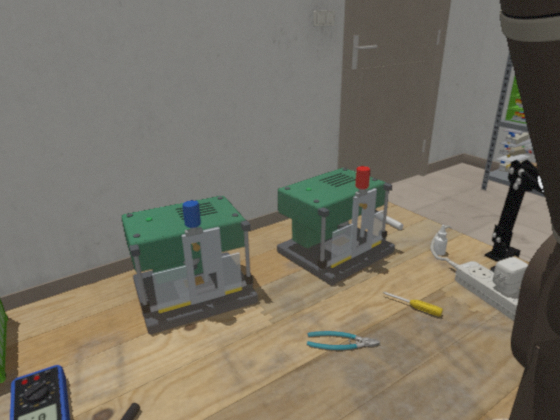

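View pics/top1.png

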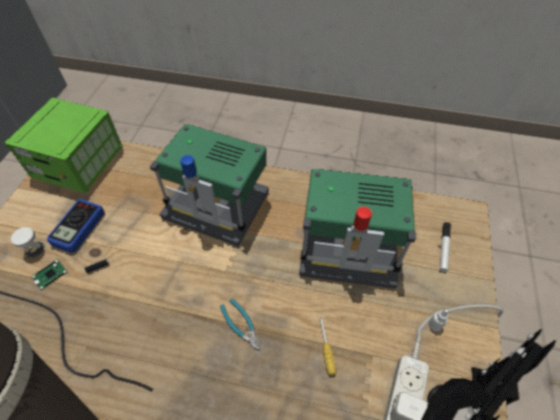

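The scene view shows the blue-knobbed press on the left (knob at 192,213) and the red one on the right (knob at 363,177). The top view agrees, with blue at 189,165 and red at 363,218. Next I measure the knob axis and the press yaw.

```bash
cat > h.py <<'E'
import numpy as np, cv2
def cloud(d):
    z=d['range_z'].astype(float); v,u=np.indices(z.shape); K=d['K']
    P=np.stack([(u-K[0,2])/K[0,0]*z,(v-K[1,2])/K[1,1]*z,z],-1)
    return (P-d['t'])@d['R'], z>0
def hsv(d): return cv2.cvtColor(d['frame'],cv2.COLOR_BGR2HSV).astype(int)
def circ(p,r=14):
    from scipy.optimize import least_squares
    return least_squares(lambda c: np.hypot(*(p-c).T)-r,p.mean(0),loss='soft_l1').x
def knob(d,col='red'):
    W,ok=cloud(d); H=hsv(d); h=H[...,0]
    hm=((h<8)|(h>172)) if col=='red' else ((h>105)&(h<130))
    m=ok&hm&(H[...,1]>150)&(H[...,2]>60)&(W[...,2]>150)&(W[...,2]<360)
    return W[m]
E
python3 - <<'E'
from h import *
for c in ['scene','top']:
    d=dict(np.load(c+'.npz')); 
    for col in ['red','blue']:
        p=knob(d,col); zs=p[:,2]; 
        side=p[(zs<np.percentile(zs,98)-6)&(zs>np.percentile(zs,5))]; top=p[zs>np.percentile(zs,95)-5]
        print(c,col,len(p),'z',np.round(np.percentile(zs,[2,50,98]),1),'circ',circ(side[:,:2]).round(1),'top',top.mean(0).round(1),len(top))
    W,ok=cloud(d);H=hsv(d)
    g=ok&(H[...,0]>55)&(H[...,0]<95)&(H[...,1]>80)&(abs(W[...,2]-165)<8)
    for nm,s in (('R',W[...,1]<0),('B',W[...,1]>0)):
        q=W[g&s]; q=q[(abs(q[:,0]-580)<150)&(abs(q[:,1])<330)]; r=cv2.minAreaRect(q[:,:2].astype(np.float32)); print(c,nm,len(q),np.round(q[:,2].mean(),1),np.round(r[0],1),np.round(r[1],1),round(r[2],2))
    # bar/steel points near red knob by height
    p=knob(d,'red').mean(0)
    near=ok&(np.hypot(W[...,0]-p[0],W[...,1]-p[1])<70)&(H[...,1]<60)
    q=W[near]
    for lo in range(120,200,15):
        s=q[(q[:,2]>lo)&(q[:,2]<lo+15)]
        if len(s)>3: print(lo,len(s),np.percentile(s[:,0],[5,50,95]).round(),np.percentile(s[:,1],[5,95]).round())
E
```

```text
scene red 257 z [187.9 209.7 224.7] circ [ 507.4 -182.2] top [ 502.9 -178.5  223.1] 70
scene blue 315 z [187.9 211.2 225.3] circ [558. 167.] top [552.7 169.  223.8] 97
scene R 1928 162.9 [ 585.6 -173.1] [130.4 207.4] 5.07
scene B 2916 163.3 [635.4 156. ] [208.  131.4] 80.6
120 124 [502. 506. 521.] [-224. -161.]
135 113 [502. 506. 508.] [-223. -161.]
150 160 [502. 505. 526.] [-225. -162.]
165 94 [500. 504. 511.] [-219. -166.]
top red 288 z [190.9 222.1 227.4] circ [ 507.7 -184.2] top [ 504.8 -183.6  225.3] 144
top blue 237 z [190.3 219.3 226.2] circ [557.9 165.3] top [554.5 163.9 224.7] 111
top R 4898 164.5 [ 586.2 -177.6] [131.9 203.3] 4.57
top B 3818 164.0 [634.9 150.2] [206.9 131.7] 81.03
120 124 [502. 506. 521.] [-227. -164.]
135 129 [502. 506. 521.] [-228. -163.]
150 209 [503. 506. 530.] [-227. -166.]
165 132 [501. 507. 549.] [-226. -167.]
```

```bash
python3 - <<'E'
import cv2
a=cv2.imread('pics/scene1.png')[150:280,260:410]; b=cv2.imread('pics/top1.png')[170:290,290:430]
cv2.imwrite('pics/crop.png',cv2.hconcat([cv2.resize(a,(400,400),interpolation=2),cv2.resize(b,(400,400),interpolation=2)]))
E
```

```text
(no output)
```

View pics/crop.png

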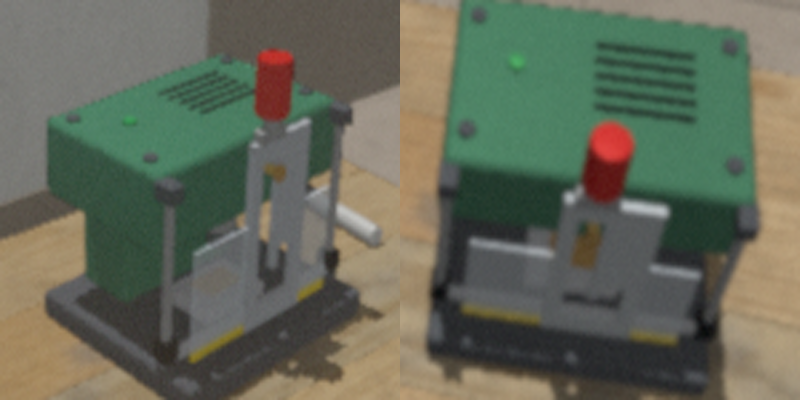

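```bash
cat >> h.py <<'E'
def plan(R,p,goal,dyaw,n):
    "tool-frame rows for a straight move with a turn dyaw (deg, about world z)"
    from scipy.spatial.transform import Rotation as Ro
    st=(np.array(goal)-p)/n
    for i in range(n):
        Ri=Ro.from_euler('z',dyaw*i/n,degrees=True).as_matrix()@R
        print((Ri.T@st).round(0).astype(int).tolist(),end=' ')
    print(round(-dyaw/n,2))
E
python3 - <<'E'
from h import *; from workcell import get_state
s=get_state(); plan(np.array(s['tcp_rot']),np.array(s['tcp_pos']),[506,-183,290],30.1,20)
E
```

```text
[-27, -29, -3] [-26, -29, -3] [-25, -30, -3] [-24, -31, -3] [-24, -31, -3] [-23, -32, -3] [-22, -33, -3] [-21, -33, -3] [-20, -34, -3] [-19, -34, -3] [-18, -35, -3] [-17, -35, -3] [-17, -36, -3] [-16, -36, -3] [-15, -36, -3] [-14, -37, -3] [-13, -37, -3] [-12, -37, -3] [-11, -38, -3] [-10, -38, -3] -1.51
```

Request:
send_rows([
  {"dp":[-27,-29,-3],"delta_rot":[0,0,-1.5],"hand":0},
  {"dp":[-26,-29,-3],"delta_rot":[0,0,-1.5],"hand":0},
  {"dp":[-25,-30,-3],"delta_rot":[0,0,-1.5],"hand":0},
  {"dp":[-24,-31,-3],"delta_rot":[0,0,-1.5],"hand":0},
  {"dp":[-24,-31,-3],"delta_rot":[0,0,-1.5],"hand":0},
  {"dp":[-23,-32,-3],"delta_rot":[0,0,-1.5],"hand":0},
  {"dp":[-22,-33,-3],"delta_rot":[0,0,-1.5],"hand":0},
  {"dp":[-21,-33,-3],"delta_rot":[0,0,-1.5],"hand":0},
  {"dp":[-20,-34,-3],"delta_rot":[0,0,-1.5],"hand":0},
  {"dp":[-19,-34,-3],"delta_rot":[0,0,-1.5],"hand":0},
  {"dp":[-18,-35,-3],"delta_rot":[0,0,-1.5],"hand":0},
  {"dp":[-17,-35,-3],"delta_rot":[0,0,-1.5],"hand":0},
  {"dp":[-17,-36,-3],"delta_rot":[0,0,-1.5],"hand":0},
  {"dp":[-16,-36,-3],"delta_rot":[0,0,-1.5],"hand":0},
  {"dp":[-15,-36,-3],"delta_rot":[0,0,-1.5],"hand":0},
  {"dp":[-14,-37,-3],"delta_rot":[0,0,-1.5],"hand":0},
  {"dp":[-13,-37,-3],"delta_rot":[0,0,-1.5],"hand":0},
  {"dp":[-12,-37,-3],"delta_rot":[0,0,-1.5],"hand":0},
  {"dp":[-11,-38,-3],"delta_rot":[0,0,-1.5],"hand":0},
  {"dp":[-10,-38,-3],"delta_rot":[0,0,-1.5],"hand":0},
])

```text
t: 2.07
tcp_pos: [506.5, -185.7, 291.8]
tcp_rot: [[-0.997, -0.083, 0.001], [-0.083, 0.997, 0.0], [-0.001, -0.0, -1.0]]
ft_force: [1.2, -0.8, 0.2]
width: 0.999
finger_force: 0.0
```

Request:
send_rows([
  {"dp":[0,0,0],"delta_rot":[0,0,0],"hand":0},
  {"dp":[0,0,0],"delta_rot":[0,0,0],"hand":0},
])

```text
t: 2.23
tcp_pos: [506.0, -186.5, 291.2]
tcp_rot: [[-0.997, -0.076, -0.0], [-0.076, 0.997, -0.001], [0.0, -0.001, -1.0]]
ft_force: [-0.1, 0.3, 0.2]
width: 0.997
finger_force: 0.0
```

```bash
python3 - <<'E'
from h import *; from workcell import get_state,eyes
s=get_state(); R=np.array(s['tcp_rot']);p=np.array(s['tcp_pos']); print(s['t'],p.round(1),R.round(3).tolist(),np.round(s['joint_positions'],2),np.round(s['ft_force'],1))
y=np.degrees(np.arctan2(R[1,1],R[0,1])); print('yaw y',y)
d=eyes.capture('wrist'); cv2.imwrite('pics/w1.png',d['frame'])
q=knob(d); zs=q[:,2]; print(len(q))
if len(q)>50:
    top=q[zs>np.percentile(zs,97)-6]; r=cv2.minEnclosingCircle(top[:,:2].astype(np.float32)); print('wrist',np.percentile(zs,[2,50,98]).round(1),top.mean(0).round(1),r,len(top), circ(q[zs<np.percentile(zs,97)-6][:,:2]))
print('to goal (tool):',(R.T@(np.array([506,-183,290])-p)).round(1))
E
```

```text
2.2333 [ 506.  -186.5  291.2] [[-0.997, -0.076, -0.0], [-0.076, 0.997, -0.001], [0.0, -0.001, -1.0]] [-0.19  0.23  0.55  1.75 -0.12  1.2   2.04] [-0.1  0.3  0.2]
yaw y 94.36611475449553
1251
wrist [193.5 224.7 226.3] [ 505.6 -183.8  224.8] ((506.2844543457031, -183.51597595214844), 13.662033081054688) 981 [ 481.91534442 -185.47119785]
to goal (tool): [-0.3  3.5  1.2]
```

View pics/w1.png

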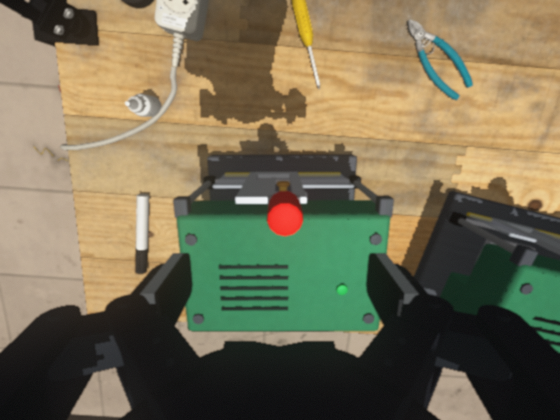

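The wrist view shows the red knob's top at pixel (285,213), which works out to (506, -183.5, 225). That fits the expected 226 mm top. The press edges line up with the image, so the tool yaw is right, and I can centre, descend and grip.

Request:
send_rows([
  {"dp":[0,3,15],"delta_rot":[0,0,0],"hand":0},
  {"dp":[0,0,22],"delta_rot":[0,0,0],"hand":0},
  {"dp":[0,0,22],"delta_rot":[0,0,0],"hand":0},
  {"dp":[0,0,20],"delta_rot":[0,0,0],"hand":0},
  {"dp":[0,0,14],"delta_rot":[0,0,0],"hand":0},
  {"dp":[0,0,8],"delta_rot":[0,0,0],"hand":0},
  {"dp":[0,0,2],"delta_rot":[0,0,0],"hand":0},
  {"dp":[0,0,0],"delta_rot":[0,0,0],"hand":0},
])

```text
t: 2.95
tcp_pos: [505.9, -179.9, 188.3]
tcp_rot: [[-0.997, -0.082, -0.0], [-0.082, 0.997, 0.0], [0.0, 0.0, -1.0]]
ft_force: [-0.2, -0.1, -0.2]
width: 1.002
finger_force: 0.0
```

Request:
send_rows([
  {"dp":[0,0,0],"delta_rot":[0,0,0],"hand":255},
  {"dp":[0,0,0],"delta_rot":[0,0,0],"hand":255},
  {"dp":[0,0,0],"delta_rot":[0,0,0],"hand":255},
  {"dp":[0,0,0],"delta_rot":[0,0,0],"hand":255},
  {"dp":[0,0,0],"delta_rot":[0,0,0],"hand":255},
  {"dp":[0,0,0],"delta_rot":[0,0,0],"hand":255},
  {"dp":[0,0,0],"delta_rot":[0,0,0],"hand":255},
  {"dp":[0,0,0],"delta_rot":[0,0,0],"hand":255},
])

```text
t: 3.62
tcp_pos: [506.1, -181.1, 188.9]
tcp_rot: [[-0.997, -0.081, 0.001], [-0.081, 0.997, 0.0], [-0.001, -0.0, -1.0]]
ft_force: [-0.6, -0.1, 6.0]
width: 0.312
finger_force: 58.7
```

Request:
send_rows([
  {"dp":[0,0,-4],"delta_rot":[0,0,0],"hand":255},
  {"dp":[0,0,-8],"delta_rot":[0,0,0],"hand":255},
  {"dp":[0,0,-8],"delta_rot":[0,0,0],"hand":255},
  {"dp":[0,0,-8],"delta_rot":[0,0,0],"hand":255},
  {"dp":[0,0,-8],"delta_rot":[0,0,0],"hand":255},
  {"dp":[0,0,-4],"delta_rot":[0,0,0],"hand":255},
])

```text
t: 4.12
tcp_pos: [506.0, -180.9, 229.6]
tcp_rot: [[-0.997, -0.081, 0.001], [-0.081, 0.997, -0.0], [-0.001, -0.0, -1.0]]
ft_force: [2.7, 0.6, -3.7]
width: 0.312
finger_force: 59.3
```

Force is about the guard's weight. I continue up to 92 mm.

Request:
send_rows([
  {"dp":[0,0,-8],"delta_rot":[0,0,0],"hand":255},
  {"dp":[0,0,-10],"delta_rot":[0,0,0],"hand":255},
  {"dp":[0,0,-10],"delta_rot":[0,0,0],"hand":255},
  {"dp":[0,0,-10],"delta_rot":[0,0,0],"hand":255},
  {"dp":[0,0,-8],"delta_rot":[0,0,0],"hand":255},
  {"dp":[0,0,-5],"delta_rot":[0,0,0],"hand":255},
  {"dp":[0,0,0],"delta_rot":[0,0,0],"hand":255},
])

```text
t: 4.7
tcp_pos: [506.0, -181.1, 280.5]
tcp_rot: [[-0.997, -0.081, 0.001], [-0.081, 0.997, -0.0], [-0.001, -0.0, -1.0]]
ft_force: [1.7, -0.4, -3.6]
width: 0.311
finger_force: 59.4
```

```bash
cat > look.py <<'E'
from h import *; from workcell import get_state,eyes; import sys
s=get_state(); print(s['t'],np.round(s['tcp_pos'],1),np.round(s['ft_force'],1),np.round(s['width'],3))
for c in ['scene','top']:
    d=eyes.capture(c); q=knob(d); cv2.imwrite(f'pics/{c}_{sys.argv[1]}.png',d['frame'])
    # rigid shift of the guard: steel bar points (front face) left/right edge in press axes
    W,ok=cloud(d);H=hsv(d); Rp=np.array([[.9967,.0819],[-.0819,.9967]])
    P=(W[...,:2]-[506,-183.5])@Rp.T
    m=ok&(H[...,1]<60)&(abs(P[...,0])<12)&(abs(P[...,1])<75)&(W[...,2]>60)&(W[...,2]<290)
    z=W[...,2][m]; y=P[...,1][m]
    print(c,len(q),'knob z',np.percentile(q[:,2],[2,98]).round(1) if len(q) else '', 'bar top z',np.percentile(z[(y>-35)&(y<0)],97).round(1))
    for lo in (165,185,205,225,245):
        k=(z>lo)&(z<lo+20)
        if k.sum()>5: print(lo,np.percentile(y[k],[3,97]).round(1),k.sum())
E
python3 look.py a
python3 - <<'E'
import cv2
a=cv2.imread('pics/scene_a.png')[120:270,270:420]; b=cv2.imread('pics/top_a.png')[150:300,280:430]
cv2.imwrite('pics/crop2.png',cv2.hconcat([cv2.resize(x,(400,400),interpolation=2) for x in (a,b)]))
E
```

```text
4.7 [ 506.  -181.1  280.5] [ 1.7 -0.4 -3.6] 0.311
scene 149 knob z [278.8 315.9] bar top z 263.1
165 [-71.7  70.8] 386
185 [-70.9  70.8] 348
205 [-40.3  23.8] 183
225 [-41.4  24. ] 201
245 [-40.3  23.9] 201
top 372 knob z [281.7 318.6] bar top z 265.6
165 [-71.  71.] 432
185 [-71.3  70. ] 445
205 [-42.3  21.1] 195
225 [-42.1  20.7] 216
245 [-42.2  19.9] 287
```

View pics/crop2.png

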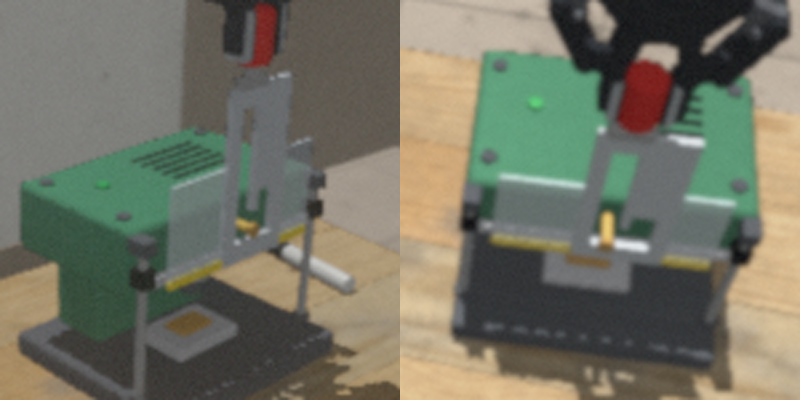

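The view shows the guard raised about 92 mm, with the brass pin at the slot's foot (left crop 245,228; right crop 607,230). I shift left, then feel for the end of the passage, where the side shift should be 29 mm.

Request:
send_rows([
  {"dp":[0,4,0],"delta_rot":[0,0,0],"hand":255},
  {"dp":[0,6,0],"delta_rot":[0,0,0],"hand":255},
  {"dp":[0,6,0],"delta_rot":[0,0,0],"hand":255},
  {"dp":[0,4,0],"delta_rot":[0,0,0],"hand":255},
  {"dp":[0,1,0],"delta_rot":[0,0,0],"hand":255},
  {"dp":[0,0,0],"delta_rot":[0,0,0],"hand":255},
])

```text
t: 5.3
tcp_pos: [504.2, -159.1, 279.1]
tcp_rot: [[-0.997, -0.082, -0.0], [-0.082, 0.997, 0.0], [0.0, 0.001, -1.0]]
ft_force: [2.9, 0.3, -4.1]
width: 0.308
finger_force: 59.4
```

Request:
send_rows([
  {"dp":[0,2,0],"delta_rot":[0,0,0],"hand":255},
  {"dp":[0,0,0],"delta_rot":[0,0,0],"hand":255},
])

```text
t: 5.47
tcp_pos: [504.0, -157.8, 279.3]
tcp_rot: [[-0.997, -0.081, 0.0], [-0.081, 0.997, 0.0], [-0.0, 0.0, -1.0]]
ft_force: [2.5, 0.5, -4.0]
width: 0.313
finger_force: 59.4
```

Request:
send_rows([
  {"dp":[0,2,0],"delta_rot":[0,0,0],"hand":255},
  {"dp":[0,0,0],"delta_rot":[0,0,0],"hand":255},
])

```text
t: 5.63
tcp_pos: [503.9, -155.8, 279.3]
tcp_rot: [[-0.997, -0.081, 0.0], [-0.081, 0.997, 0.0], [-0.0, 0.0, -1.0]]
ft_force: [3.2, 1.4, -3.7]
width: 0.309
finger_force: 59.4
```

Request:
send_rows([
  {"dp":[0,2,0],"delta_rot":[0,0,0],"hand":255},
  {"dp":[0,0,0],"delta_rot":[0,0,0],"hand":255},
])

```text
t: 5.8
tcp_pos: [503.7, -153.8, 279.3]
tcp_rot: [[-0.997, -0.081, 0.0], [-0.081, 0.997, -0.0], [-0.0, -0.0, -1.0]]
ft_force: [4.0, 0.3, -3.2]
width: 0.308
finger_force: 59.4
```

Request:
send_rows([
  {"dp":[0,1,0],"delta_rot":[0,0,0],"hand":255},
  {"dp":[0,0,0],"delta_rot":[0,0,0],"hand":255},
])

```text
t: 5.97
tcp_pos: [503.6, -153.6, 279.3]
tcp_rot: [[-0.997, -0.08, 0.0], [-0.08, 0.997, -0.001], [-0.0, -0.001, -1.0]]
ft_force: [5.0, -2.5, -5.0]
width: 0.308
finger_force: 59.4
```

Request:
send_rows([
  {"dp":[0,1,0],"delta_rot":[0,0,0],"hand":255},
  {"dp":[0,0,0],"delta_rot":[0,0,0],"hand":255},
])

```text
t: 6.13
tcp_pos: [503.6, -153.4, 279.4]
tcp_rot: [[-0.997, -0.08, 0.001], [-0.08, 0.997, -0.002], [-0.001, -0.002, -1.0]]
ft_force: [5.0, -5.5, -4.8]
width: 0.316
finger_force: 59.4
```

Contact at the passage end puts the start at about +1.5 mm, which is consistent. Now I back off about 7 mm commanded, to the notch centre at y of about -158.6, and lower.

Request:
send_rows([
  {"dp":[0,-4,0],"delta_rot":[0,0,0],"hand":255},
  {"dp":[0,-3,0],"delta_rot":[0,0,0],"hand":255},
  {"dp":[0,0,0],"delta_rot":[0,0,0],"hand":255},
  {"dp":[0,0,0],"delta_rot":[0,0,0],"hand":255},
])

```text
t: 6.47
tcp_pos: [504.1, -159.0, 279.3]
tcp_rot: [[-0.997, -0.08, -0.0], [-0.08, 0.997, 0.0], [0.0, 0.0, -1.0]]
ft_force: [3.8, -0.7, -2.9]
width: 0.312
finger_force: 59.7
```

Request:
send_rows([
  {"dp":[0,0,4],"delta_rot":[0,0,0],"hand":255},
  {"dp":[0,0,4],"delta_rot":[0,0,0],"hand":255},
  {"dp":[0,0,4],"delta_rot":[0,0,0],"hand":255},
  {"dp":[0,0,0],"delta_rot":[0,0,0],"hand":255},
])

```text
t: 6.8
tcp_pos: [504.0, -158.6, 266.3]
tcp_rot: [[-0.997, -0.081, -0.001], [-0.081, 0.997, 0.0], [0.001, 0.0, -1.0]]
ft_force: [4.6, -0.2, -4.5]
width: 0.312
finger_force: 59.6
```

Request:
send_rows([
  {"dp":[0,0,4],"delta_rot":[0,0,0],"hand":255},
  {"dp":[0,0,3],"delta_rot":[0,0,0],"hand":255},
  {"dp":[0,0,0],"delta_rot":[0,0,0],"hand":255},
])

```text
t: 7.05
tcp_pos: [504.0, -158.7, 259.6]
tcp_rot: [[-0.997, -0.081, -0.0], [-0.081, 0.997, 0.0], [0.0, 0.0, -1.0]]
ft_force: [4.8, 0.0, -3.5]
width: 0.305
finger_force: 59.6
```

Request:
send_rows([
  {"dp":[0,0,1],"delta_rot":[0,0,0],"hand":255},
  {"dp":[0,0,1],"delta_rot":[0,0,0],"hand":255},
  {"dp":[0,0,0],"delta_rot":[0,0,0],"hand":255},
])

```text
t: 7.3
tcp_pos: [504.1, -158.8, 258.2]
tcp_rot: [[-0.997, -0.081, -0.0], [-0.081, 0.997, 0.0], [0.0, 0.0, -1.0]]
ft_force: [3.1, 0.1, -3.9]
width: 0.309
finger_force: 59.6
```

Request:
send_rows([
  {"dp":[0,0,1],"delta_rot":[0,0,0],"hand":255},
  {"dp":[0,0,0],"delta_rot":[0,0,0],"hand":255},
])

```text
t: 7.47
tcp_pos: [504.1, -158.9, 257.2]
tcp_rot: [[-0.997, -0.081, 0.0], [-0.081, 0.997, 0.0], [-0.0, 0.0, -1.0]]
ft_force: [3.5, 0.1, -3.6]
width: 0.315
finger_force: 59.7
```

Request:
send_rows([
  {"dp":[0,0,1],"delta_rot":[0,0,0],"hand":255},
  {"dp":[0,0,0],"delta_rot":[0,0,0],"hand":255},
])

```text
t: 7.63
tcp_pos: [504.2, -159.0, 256.7]
tcp_rot: [[-0.997, -0.081, 0.001], [-0.081, 0.997, 0.0], [-0.001, 0.0, -1.0]]
ft_force: [1.9, 0.7, 1.3]
width: 0.313
finger_force: 60.2
```

The load came off at TCP z 256.7, a lift of about 68 mm, so the guard hangs on the pin. Release and retreat upward.

Request:
send_rows([
  {"dp":[0,0,0],"delta_rot":[0,0,0],"hand":140},
  {"dp":[0,0,0],"delta_rot":[0,0,0],"hand":110},
  {"dp":[0,0,0],"delta_rot":[0,0,0],"hand":60},
  {"dp":[0,0,0],"delta_rot":[0,0,0],"hand":0},
  {"dp":[0,0,0],"delta_rot":[0,0,0],"hand":0},
  {"dp":[0,0,0],"delta_rot":[0,0,0],"hand":0},
  {"dp":[0,0,0],"delta_rot":[0,0,0],"hand":0},
  {"dp":[0,0,0],"delta_rot":[0,0,0],"hand":0},
])

```text
t: 8.3
tcp_pos: [504.1, -158.9, 256.3]
tcp_rot: [[-0.997, -0.081, -0.0], [-0.081, 0.997, 0.0], [0.0, 0.0, -1.0]]
ft_force: [0.7, 0.3, -0.8]
width: 1.001
finger_force: 0.0
```

Request:
send_rows([
  {"dp":[0,0,-5],"delta_rot":[0,0,0],"hand":0},
  {"dp":[0,0,-15],"delta_rot":[0,0,0],"hand":0},
  {"dp":[0,0,-25],"delta_rot":[0,0,0],"hand":0},
  {"dp":[0,0,-25],"delta_rot":[0,0,0],"hand":0},
  {"dp":[0,0,-20],"delta_rot":[0,0,0],"hand":0},
  {"dp":[0,0,0],"delta_rot":[0,0,0],"hand":0},
  {"dp":[0,0,0],"delta_rot":[0,0,0],"hand":0},
])

```text
t: 8.88
tcp_pos: [504.6, -159.2, 347.5]
tcp_rot: [[-0.997, -0.081, 0.003], [-0.081, 0.997, -0.0], [-0.003, -0.0, -1.0]]
ft_force: [-0.7, -0.9, -0.7]
width: 0.998
finger_force: 0.0
```

```bash
python3 look.py b
python3 - <<'E'
import cv2
a=cv2.imread('pics/scene_b.png')[120:270,270:420]; b=cv2.imread('pics/top_b.png')[150:300,280:430]
cv2.imwrite('pics/crop3.png',cv2.hconcat([cv2.resize(x,(400,400),interpolation=2) for x in (a,b)]))
E
```

```text
8.8833 [ 504.6 -159.2  347.5] [-0.7 -0.9 -0.7] 0.998
scene 302 knob z [255.  306.1] bar top z 232.2
165 [-48.   69.5] 268
185 [-17.5  46.1] 177
205 [-18.3  45.8] 206
225 [-17.1  44.5] 183
245 [24.4 30.5] 9
top 342 knob z [258.6 294.7] bar top z 235.5
165 [-53.4  70.2] 337
185 [-20.3  42.3] 177
205 [-19.7  42.3] 200
225 [-19.7  41.9] 247
```

View pics/crop3.png

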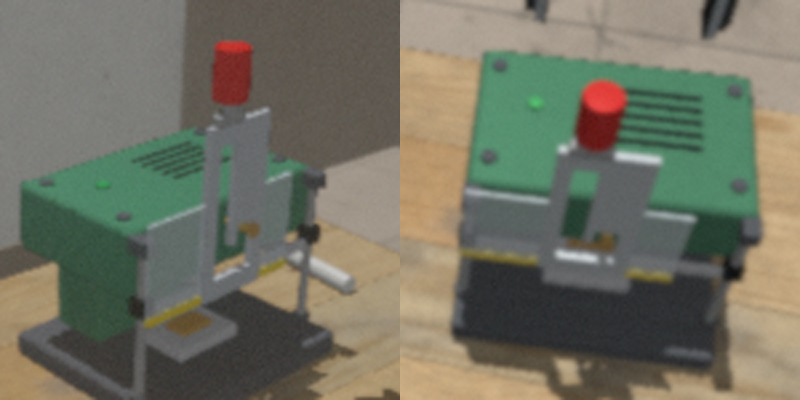

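The red guard hangs on its own: the knob top is at about 294 mm (226 + 68), the pin sits in the notch (left crop 250,228), and the guard has shifted about 22 mm left. The gripper is clear, so I hand in.

```bash
python3 -c "
from workcell import job; print(job.job_done())"
```

```text
the job is handed in; nothing more can be done
None
```

The red-knobbed guard hangs on its pin, raised about 68 mm and shifted about 22 mm left, with the gripper clear; the blue guard was never touched, and the job was handed in at about 9 s (no verdict came back).

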